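Hook the hot coupon carrier out of its cooling canister

TASK

Take the hook rod from its fork, feel for the swinging bail of the carrier hanging down inside the tall canister and lift the carrier out with the hook, pressing and pulling gently all the while. Stand the carrier upright in the middle of the bare cooling plate, unhook it, and hang the rod back in its fork. The carrier is hot, so never touch it with the gripper, and leave the pliers, jar and loose steel sample alone.

Things in the scene. Friction and masses are not known exactly. Their poses are not given: they have to be found in the camera images.
- rod_grip (a point): Centre of the black square handle (24 x 24 mm, 50 mm tall) of the hook rod (140 g). Its underside, 25 mm below this point, rests on the fork. A straight 6 mm shank runs down from it to a double hook; the hook's lowest point is 120 mm below this point. z up along the rod, x along the hook arms.
- rod: The hook rod; origin at the lowest point of its double hook, on the shank's axis; z up. The hook is an anchor shape of 6 mm wire in the x-z plane: its arms reach out to +x and -x, and their tips rise to 17 mm above the origin, 24 mm out from the axis at the outside. Either arm can carry the bail, in the 9 mm wide throat between shank and tip.
- holder_seat (a point): Grey fixed fork stand for the rod: point on top of its two level prongs, 125 mm above the table, mid-slot. Prongs run 50 mm to both sides along x, 20 mm wide, with a 13 mm slot open at the -x end; the post, 50 to 70 mm on +x, is no higher. The shank hangs in the slot with the hook arms in line with it, so the rod lifts straight up and goes straight back down.
- canister: Fixed tall steel box, open on top; origin at the centre of its underside on the table, x along its long side. Inside 116 mm (x) by 66 mm (y), outside 130 x 80 mm at the rim, rim 135 mm above the table. At both x ends inside, a ledge 10 mm deep with its top 40 mm above the table carries the carrier's lugs.
- carrier: Shallow open aluminium tray, 84 x 44 mm, 30 mm tall, 0.2 to 0.45 kg with the steel samples lying below its rim; origin at the centre of its underside. By a lug at each x end (108 mm over both) it hangs on the canister's ledges with 4 mm of play. Pushed or pulled, it and the canister bear less than 20 N. Hooked, it hangs level, its underside 72 mm below the bail's bar.
- plate_top (a point): Centre of the top face of the fixed plain aluminium cooling plate, 170 mm (x) by 130 mm (y), 8 mm thick, lying on the table; nothing on it.
- pliers: Bystander: pliers with blue grips, about 150 x 60 mm, lying flat; leave alone.
- jar: Bystander: small grey jar, 52 mm wide, 75 mm tall; leave alone.
- sample: Bystander: loose flat steel sample, 90 x 50 x 6 mm; leave alone.
- bail_axis (a point): Middle of the carrier's hinge axis (along y), 27 mm above the carrier's origin. About it swings the bail, a 5 mm wire U, 53 mm wide, cross bar 45 mm from the axis. It stays at any lean, moves at about 0.5 N, and meets firm stops leaning 0.75 rad to -x or +x (bar 31 mm to the side, 33 mm up). Its lean at the start is anywhere between and not given.
Not all that is in view belongs to the job. Of the things that look like the rod, the middle-sized one is meant. Leave any pink or turquoise look-alike of the carrier alone.

How it is judged:
By the outcome, as a careful person would: the job done as asked, in the order asked, and still so for the second after the job is handed in, with the robot touching nothing.
It also fails if it takes over 72 s, if anything falls off the work surface, if the arm or the gripper's body presses on something with over 40 N, if the wrist force passes 120 N, or if a joint passes its speed limit or range.

ROBOT

A 7-joint arm with a two-finger parallel gripper is mounted at the origin on the work surface. World frame = base frame: x ahead of the robot, y to its left, z up, the work surface at z = 0. Lengths are in m, angles in rad, forces in N, time in s.
With the tool pointing down it reaches from about 0.425 to 0.925 m from the base axis. Payload 6.8 kg.
Tool frame: the origin (TCP) lies midway between the tips of the shut fingers; the grasp point (between the pads) lies bot.grip_point_offset behind it (bot.grip_point_offset is the distance from the TCP to the grasp point, in m); z points along the fingers, y is the line along which they close (so a half turn about z gives the same grasp; the last joint's range is limited). The gripper opens to 85 mm and grips with 20 to 120 N. Pads are 22 mm wide; open, the fingers measure 114 mm over their backs; the gripper's body (76 mm by 85 mm) begins 54 mm behind the grasp point. The pads swing forward as they close: fully open they stand 13 mm farther back than shut.
Start: joints at [-1.405, 0.477, 0.022, 1.555, -0.011, 1.109, -0.083], TCP at [0.183, 0.65, 0.231] pointing down, gripper open.
Joint ranges: [-2.96, 2.96], [-0.34, 2.1], [-1.41, 1.46], [0.24, 2.44], [-1.37, 4.51], [0.17, 1.92], [-2.96, 2.96]. Speed limits (rad/s): [2.39, 2.39, 3.14, 3.14, 3.14, 3.14, 3.14].

INTERFACE

Orientations are given as a unit quaternion [w, x, y, z].
In Python, from station import get_obs, cams, job, bot gives the robot as it stands.
- The arm moves only by the tool arm_command, never from a script. Its argument "rows" is a list that holds one entry, the list of rows, each a list of 5 numbers: the finger opening in mm, from 0 to 85.4, then the shift along the world's x, y, z in units of 60 mm (1.0 is 60 mm), then the turn about the world's z in units of 0.08 rad (1.0 is 0.08 rad). In form: [[[grip, x, y, z, turn], ...]]. A call has exactly 10 rows; each row shifts and turns the commanded pose from where the row before left it; what a row does not reach is not made up. A row lasts 1/8 s, in which the tool goes at most 62.5 mm and 10.7 degrees, less where a joint would pass 70% of its speed; a pose out of reach is approached as far as the arm can. A call with a number of a shift or a turn outside -1 to 1 is refused whole. A call with a gripper value outside its range is refused whole. The fingers move at their own pace and stop on an object; "newtons" is the grip in N (left out, the last holds). Time passes only in rows, so rows that do not move let the fingers close, or fill a call up. It gives the time, the measured TCP pose, the force, the opening and the grip force at its end, in the units of the state.
- get_obs(): the state, without advancing time (a new reading comes with each control period).
- cams.read_camera(name): name is "scene" or "top" or "wrist"; returns the picture (480x640x3 uint8, red, green, blue); there is no depth.
- cams.camera_params(name): a dict with "K" (3x3 intrinsics, pixels), "extrinsics" (4x4, takes a point from camera to world coordinates). Camera axes: x right, y down, z forward; pixel columns grow to the right and rows downward; lengths in m; the calibration is good to about 2 mm. A picture is of the moment at which its call begins: read the wrist's pose just before it. camera_params takes no time and is no camera call; for the wrist camera it gives the pose at the moment of the call.
- job.hand_in(): hands the job in; it is judged then, once.
The state is a dict: "t": time; "q": joint angles; "joint_vel": joint speeds; "joint_torque": joint torques, N m; "eef_pos": TCP position; "tool_rot": TCP orientation; "contact_force": force on the tool from outside, world axes, zero at the start; "torque": the same for the moment, N m; "gripper_width": opening from 0.0 (shut) to 1.0 (fully open); "grasp_force": force on a finger pad.
Only numpy, scipy, OpenCV 4.12 (cv2) and the standard library are available. Lean on these libraries where they do the work, as an engineer would, in place of code of your own. Each camera call takes 0.05 s, during which the arm holds its last target. There are 200 camera calls.

## Working session

There is one attempt and no reset: what is moved stays moved. The work goes in short steps, Python scripts to look and compute and a tool call to move; the robot and the scene stay as the last step left them, time stands still between calls to the robot, and variables do not carry over. Pictures are saved under pics/ and viewed, at most 10 in all, crops included, and the job is handed in when it is done.

Besides the shell and the picture viewer there is one more tool, called after "Emit:" by a JSON object that holds its "method" and its "body". arm_command: Moves the arm, as the interface text tells. Its arguments: {"type":"object","properties":{"rows":{"type":"array"},"newtons":{"type":"number"}},"required":["rows"]}

```bash
mkdir -p pics
cat > h.py <<'E'
import numpy as np, cv2
from station import get_obs, cams, job, bot
def snap(n,f):
    P=cams.camera_params(n); im=cams.read_camera(n); cv2.imwrite('pics/'+f,im[:,:,::-1]); np.savez('pics/'+f+'.npz',K=P['K'],E=P['extrinsics']); return im
def ray(f,u,v):
    d=np.load('pics/'+f+'.npz'); E=d['E']; r=E[:3,:3]@np.linalg.inv(d['K'])@[u,v,1]; return E[:3,3],r
def at(f,u,v,z):
    o,r=ray(f,u,v); return o+r*(z-o[2])/r[2]
def proj(f,p):
    d=np.load('pics/'+f+'.npz'); E=np.linalg.inv(d['E']); c=d['K']@(E[:3,:3]@np.array(p)+E[:3,3]); return c[:2]/c[2]
E
python3 - <<'E'
from h import *
a=snap('scene','s0.png'); b=snap('top','t0.png'); 
o=get_obs(); print(o['eef_pos'],o['tool_rot'],o['gripper_width'],o['contact_force'],bot.grip_point_offset)
for f in ('s0.png','t0.png'): d=np.load('pics/'+f+'.npz'); print(d['K'].round(1).tolist(),d['E'].round(3).tolist())
E
```

```text
[0.18241202 0.64934624 0.23043495] [-4.29454872e-05  1.36482111e-01  9.90642208e-01 -8.04474330e-04] 1.0004707490726599 [-0.48873968  0.14899381  0.46701342] 0.0187
[[591.9, 0.0, 320.9], [0.0, 591.9, 238.6], [0.0, 0.0, 1.0]] [[0.28, 0.732, -0.622, 1.213], [0.96, -0.199, 0.197, -0.24], [0.02, -0.652, -0.758, 0.89], [0.0, 0.0, 0.0, 1.0]]
[[610.8, 0.0, 317.4], [0.0, 610.8, 240.9], [0.0, 0.0, 1.0]] [[0.013, -0.992, 0.126, 0.424], [-1.0, -0.014, -0.006, -0.043], [0.008, -0.126, -0.992, 1.399], [0.0, 0.0, 0.0, 1.0]]
```

View pics/s0.png

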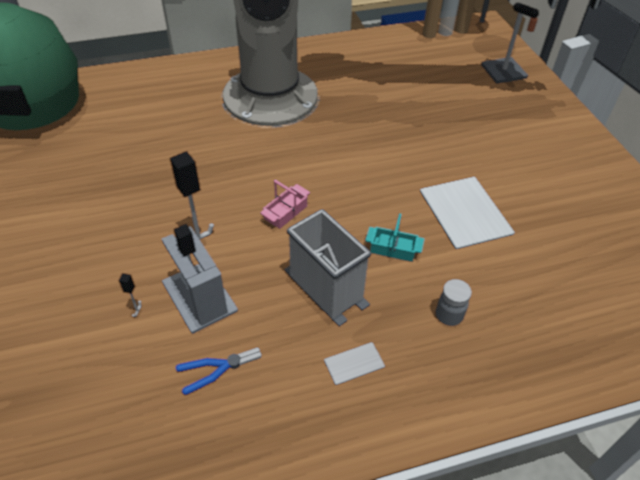

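View pics/t0.png

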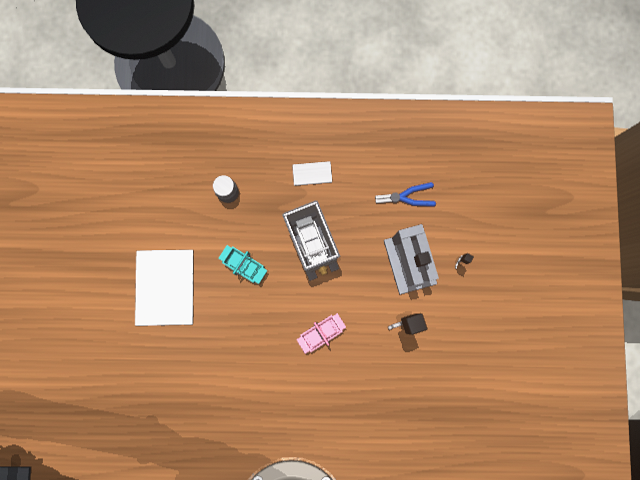

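Rod candidates in the scene image are the large one at (186,175), the one in the fork at (185,240) and the small one at (127,284). The middle-sized one is in the fork (top view about (422,260)). The carrier is the grey one inside the canister, not the pink or turquoise look-alikes. I'll check this in close crops.

Run:
```python
import cv2,numpy as np
t=cv2.imread('pics/t0.png');s=cv2.imread('pics/s0.png')
a=cv2.resize(t[195:295,280:347],None,fx=6,fy=6,interpolation=cv2.INTER_CUBIC)
b=cv2.resize(t[215:305,378:444],None,fx=6,fy=6,interpolation=cv2.INTER_CUBIC)
c=np.zeros((600,800,3),np.uint8);c[:,:400]=a[:600,:400];c[:540,402:798]=b
cv2.imwrite('pics/c1.png',c)
a=cv2.resize(s[205:325,280:375],(475,600),interpolation=cv2.INTER_CUBIC)
b=cv2.resize(s[215:335,155:220],(325,600),interpolation=cv2.INTER_CUBIC)
cv2.imwrite('pics/c2.png',np.hstack([a,b]))
```

```text
(no output)
```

View pics/c1.png

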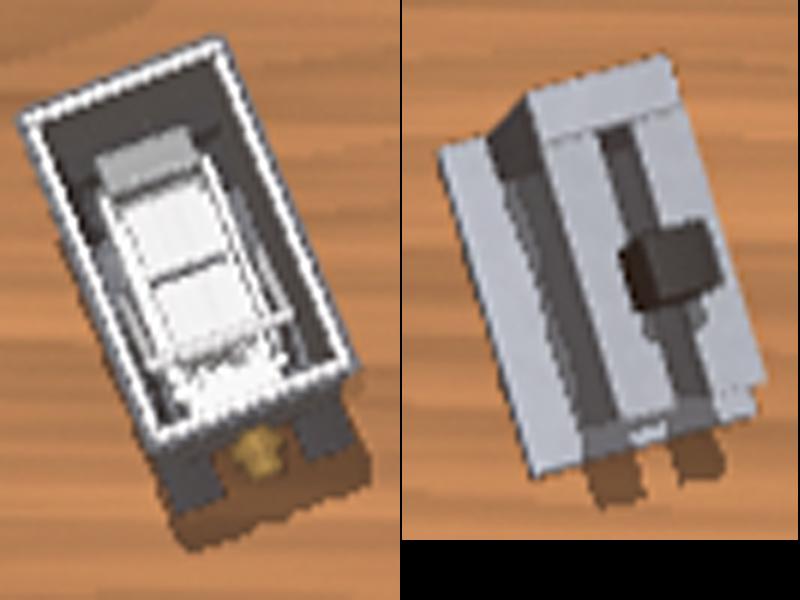

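View pics/c2.png

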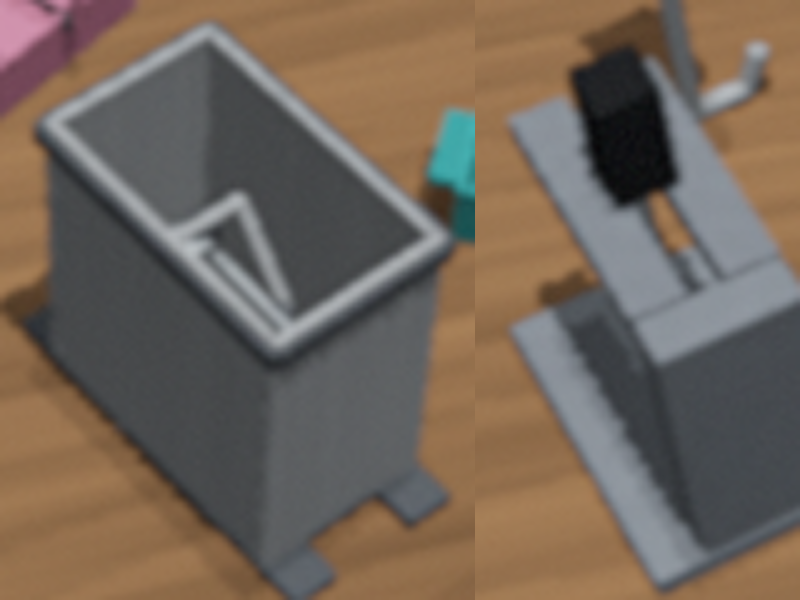

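The crops show three things:
- The middle rod hangs in the fork, with its handle top near c1 (688,260).
- The canister rim is at c1 (20,112), (222,38), (352,368), (155,445).
- The grey carrier's bail leans toward the robot end, with its bar running c1 (155,362)–(290,318).

Run:
```python
from h import *
T=lambda u,v,z:at('t0.png',280+u/6,195+v/6,z)
F=lambda u,v,z:at('t0.png',378+(u-402)/6,215+v/6,z)
S=lambda u,v,z:at('s0.png',280+u/5,205+v/5,z)
G=lambda u,v,z:at('s0.png',155+(u-475)/5,215+v/5,z)
def rect(n,P):
    P=np.array(P)[:,:2]; r=cv2.minAreaRect((P*1000).astype(np.float32)); c=P.mean(0)
    e=[(P[1]-P[0]),(P[2]-P[1]),(P[2]-P[3]),(P[3]-P[0])]
    print(n,'c',c.round(4),'len',[round(np.linalg.norm(x),4) for x in e],'ang',[round(float(np.arctan2(x[1],x[0])),3) for x in e])
rect('can top',[T(*p,.135) for p in [(20,112),(222,38),(352,368),(155,445)]])
rect('can scene',[S(*p,.135) for p in [(210,22),(452,238),(275,362),(38,128)]])
rect('handle top T',[F(*p,.175) for p in [(655,237),(706,220),(722,275),(662,295)]])
rect('handle top S',[G(*p,.175) for p in [(572,72),(630,47),(657,88),(595,118)]])
rect('prongs T',[F(*p,.125) for p in [(545,145),(680,103),(765,380),(625,430)]])
print('slot',F(617,135,.125),F(690,400,.125))
P=[at('t0.png',u,v,.008) for u,v in [(136,251),(193,250),(193,325),(135,325)]]
rect('plate T',P)
P=[at('s0.png',u,v,.008) for u,v in [(421,190),(475,179),(513,234),(459,246)]]
rect('plate S',P)
for z in (.1,.11,.12,.13): print('bar',z,T(155,362,z)[:2].round(4),T(290,318,z)[:2].round(4), 'tip S',S(240,198,z)[:2].round(4),S(185,240,z)[:2].round(4))
```

```text
can top c [ 0.5964 -0.0374] len [np.float64(0.0754), np.float64(0.1247), np.float64(0.0733), np.float64(0.1259)] ang [-1.2, -2.758, -1.183, -2.742]
can scene c [ 0.6033 -0.033 ] len [np.float64(0.1255), np.float64(0.0789), np.float64(0.126), np.float64(0.0775)] ang [0.406, -1.134, 0.395, -1.14]
handle top T c [ 0.5477 -0.2685] len [np.float64(0.0182), np.float64(0.0192), np.float64(0.0214), np.float64(0.0197)] ang [-1.236, -2.868, -1.237, -3.03]
handle top S c [ 0.5533 -0.2626] len [np.float64(0.0202), np.float64(0.0207), np.float64(0.022), np.float64(0.0219)] ang [1.869, 0.286, 1.918, 0.209]
prongs T c [ 0.5501 -0.2663] len [np.float64(0.0501), np.float64(0.1012), np.float64(0.0522), np.float64(0.1032)] ang [-1.255, -2.853, -1.217, -2.873]
slot [ 0.5954097 -0.2537503  0.125    ] [ 0.50270598 -0.27856334  0.125     ]
plate T c [0.4887 0.2949] len [np.float64(0.1301), np.float64(0.1701), np.float64(0.1304), np.float64(0.1677)] ang [-1.539, -3.103, -1.558, -3.105]
plate S c [0.4966 0.3006] len [np.float64(0.1268), np.float64(0.165), np.float64(0.118), np.float64(0.1647)] ang [1.578, 0.02, 1.572, 0.073]
bar 0.1 [ 0.557  -0.0265] [ 0.5735 -0.0744] tip S [ 0.5815 -0.0259] [ 0.5946 -0.0496]
bar 0.11 [ 0.556  -0.0266] [ 0.5723 -0.0742] tip S [ 0.5895 -0.0286] [ 0.6024 -0.052 ]
bar 0.12 [ 0.555  -0.0267] [ 0.5712 -0.0739] tip S [ 0.5975 -0.0313] [ 0.6103 -0.0544]
bar 0.13 [ 0.554  -0.0269] [ 0.57   -0.0737] tip S [ 0.6055 -0.034 ] [ 0.6181 -0.0568]
```

Emit:
{"method": "arm_command", "body": {"rows": [[[60, 0.53, -0.5, 0.12, 0.35], [60, 0.53, -0.5, 0.12, 0.35], [60, 0.53, -0.5, 0.12, 0.35], [60, 0.53, -0.5, 0.12, 0.35], [60, 0.53, -0.5, 0.12, 0.35], [60, 0.53, -0.5, 0.12, 0.35], [60, 0.53, -0.5, 0.12, 0.35], [60, 0.53, -0.5, 0.12, 0.35], [60, 0.53, -0.5, 0.12, 0.35], [60, 0.53, -0.5, 0.12, 0.35]]], "newtons": 60}}

```text
t: 1.35
eef_pos: [0.5012, 0.3487, 0.3031]
tool_rot: [-0.0, -0.004, 1.0, -0.0]
contact_force: [0.2, 0.4, -0.3]
gripper_width: 0.709
grasp_force: 0.0
```

Emit:
{"method": "arm_command", "body": {"rows": [[[60, 0.08, -0.95, 0, 0.35], [60, 0.08, -0.95, 0, 0.35], [60, 0.08, -0.95, 0, 0.35], [60, 0.08, -0.95, 0, 0.35], [60, 0.08, -0.95, 0, 0.35], [60, 0.08, -0.95, 0, 0.35], [60, 0.08, -0.95, 0, 0.35], [60, 0.08, -0.95, 0, 0.35], [60, 0.08, -0.95, 0, 0.35], [60, 0, 0, 0, 0]]]}}

```text
t: 2.6
eef_pos: [0.5425, -0.169, 0.3032]
tool_rot: [-0.0, -0.124, 0.992, -0.001]
contact_force: [0.2, 1.4, -0.1]
gripper_width: 0.704
grasp_force: 0.0
```

Run:
```python
from h import *
o=get_obs(); print(o['t'],o['eef_pos'],o['tool_rot'],o['q'],o['gripper_width'])
snap('wrist','w1.png')
d=np.load('pics/w1.png.npz'); print(d['K'].round(1).tolist(),d['E'].round(3).tolist())
```

```text
2.6 [ 0.54246146 -0.16895342  0.30316318] [-4.88473828e-04 -1.24374832e-01  9.92234504e-01 -1.16265840e-03] [-0.13739282  0.24516672  0.40019306  1.7495911  -0.10025281  1.16739814
  2.11168482] 0.7036512975314976
[[338.4, 0.0, 320.1], [0.0, 338.4, 230.9], [0.0, 0.0, 1.0]] [[-0.247, 0.934, 0.256, 0.479], [0.969, 0.239, 0.062, -0.186], [-0.003, 0.264, -0.965, 0.447], [0.0, 0.0, 0.0, 1.0]]
```

View pics/w1.png

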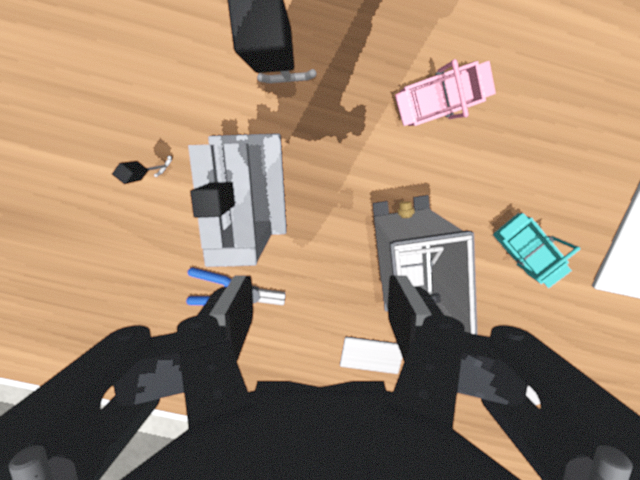

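The wrist view shows the fork rod's handle top at about (212,200) and the bail inside the canister at (425,265). The large rod stands close by at (262,35), so I'll check its clearance and fuse the views.

Run:
```python
from h import *
im=cv2.imread('pics/w1.png')
a=cv2.resize(im[125:275,180:300],(480,600),interpolation=cv2.INTER_CUBIC)
b=cv2.resize(im[225:340,385:485],(320,368),interpolation=cv2.INTER_CUBIC)
c=np.zeros((600,800,3),np.uint8);c[:,:480]=a;c[:368,480:]=b;cv2.imwrite('pics/c3.png',c)
def tri(L):
    A=np.zeros((3,3));B=np.zeros(3)
    for f,u,v in L:
        o,r=ray(f,u,v);r=r/np.linalg.norm(r);M=np.eye(3)-np.outer(r,r);A+=M;B+=M@o
    return np.linalg.solve(A,B)
print('large handle top',tri([('s0.png',183,158),('t0.png',420,321)]), 'hook end', tri([('s0.png',212,229),('t0.png',391,328)]))
```

```text
large handle top [ 0.42209006 -0.24417296  0.21395742] hook end [ 0.40507877 -0.21582202  0.00563473]
```

View pics/c3.png

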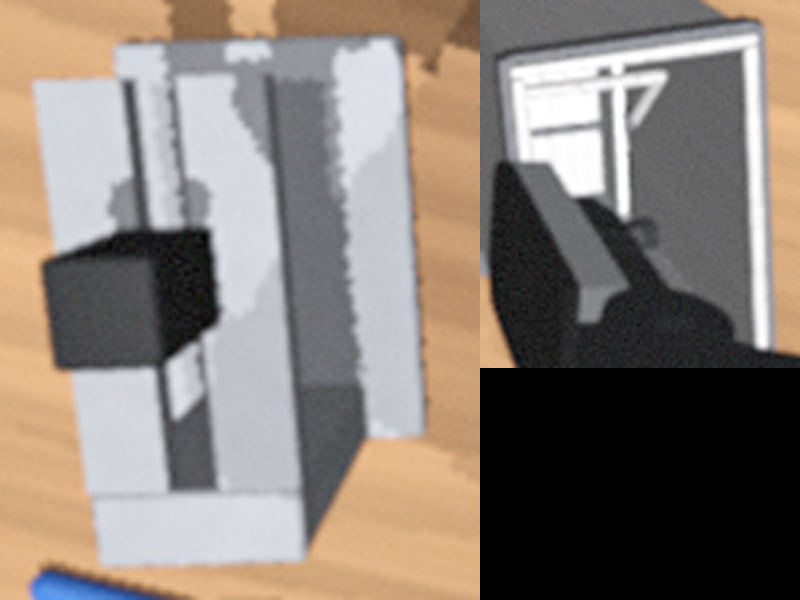

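```bash
cat >> h.py <<'E'
def rect(n,P):
    P=np.array(P)[:,:2]; c=P.mean(0)
    e=[(P[1]-P[0]),(P[2]-P[1]),(P[2]-P[3]),(P[3]-P[0])]
    print(n,'c',c.round(4),'len',[round(float(np.linalg.norm(x)),4) for x in e],'ang',[round(float(np.arctan2(x[1],x[0])),3) for x in e])
E
python3 - <<'E'
from h import *
W=lambda u,v,z:at('w1.png',180+(u+.5)/4-.5,125+(v+.5)/4-.5,z)
rect('handle',[W(*p,.175) for p in [(43,262),(152,250),(162,365),(58,368)]])
rect('prongs',[W(*p,.125) for p in [(35,80),(272,75),(305,490),(92,492)]])
s=3.2
V=lambda u,v,z:at('w1.png',385+(u-480+.5)/s-.5,225+(v+.5)/s-.5,z)
a=V(502,55,.135);b=V(762,20,.135);print('can near corners',a,b,np.arctan2(*(a-b)[1::-1]))
for z in (.076,.08,.086): print('bar',z,V(525,85,z)[:2],V(665,76,z)[:2])
E
```

```text
handle c [ 0.5507 -0.2642] len [0.0223, 0.0237, 0.0215, 0.0219] ang [1.93, 0.257, 1.851, 0.29]
prongs c [ 0.555  -0.2624] len [0.0547, 0.1003, 0.0533, 0.0999] ang [1.841, 0.276, 1.832, 0.29]
can near corners [ 0.55485417 -0.09608706  0.135     ] [ 0.52523424 -0.02441596  0.135     ] -1.1788979464427944
bar 0.076 [ 0.57805722 -0.0677164 ] [ 0.56232152 -0.02006026]
bar 0.08 [ 0.57698257 -0.06898834] [ 0.56141676 -0.02184669]
bar 0.086 [ 0.5753706  -0.07089624] [ 0.56005961 -0.02452634]
```

Emit:
{"method": "arm_command", "body": {"rows": [[[60, 0.05, -0.53, 0, 0.13], [60, 0.05, -0.53, 0, 0.13], [60, 0.04, -0.52, 0, 0.13], [60, 0, 0, -0.6, 0], [60, 0, 0, -0.6, 0], [60, 0, 0, -0.6, 0], [60, 0, 0, -0.5, 0], [60, 0, 0, -0.3, 0], [60, 0, 0, -0.17, 0], [60, 0, 0, 0, 0]]]}}

```text
t: 3.9
eef_pos: [0.5523, -0.2575, 0.137]
tool_rot: [-0.0, -0.144, 0.99, 0.0]
contact_force: [0.5, 1.2, -0.2]
gripper_width: 0.705
grasp_force: 0.0
```

Emit:
{"method": "arm_command", "body": {"rows": [[[20, 0, 0, 0, 0], [15, 0, 0, 0, 0], [15, 0, 0, 0, 0], [15, 0, 0, 0, 0], [15, 0, 0, 0, 0], [15, 0, 0, 0, 0], [15, 0, 0, 0, 0], [15, 0, 0, 0, 0], [15, 0, 0, 0, 0], [15, 0, 0, 0, 0]]], "newtons": 60}}

```text
t: 5.15
eef_pos: [0.5531, -0.2591, 0.1384]
tool_rot: [0.001, -0.144, 0.99, -0.001]
contact_force: [0.3, -2.7, 6.2]
gripper_width: 0.271
grasp_force: 59.2
```

Emit:
{"method": "arm_command", "body": {"rows": [[[15, 0, 0, 0.05, 0], [15, 0, 0, 0.15, 0], [15, 0, 0, 0.25, 0], [15, 0, 0, 0.3, 0], [15, 0, 0, 0.3, 0], [15, 0, 0, 0.3, 0], [15, 0, 0, 0.3, 0], [15, 0, 0, 0.3, 0], [15, 0, 0, 0.3, 0], [15, 0, 0, 0, 0]]]}}

```text
t: 6.4
eef_pos: [0.5529, -0.2578, 0.2739]
tool_rot: [0.001, -0.144, 0.99, -0.0]
contact_force: [-0.6, 0.2, -2.3]
gripper_width: 0.275
grasp_force: 60.2
```

Run:
```python
from h import *
o=get_obs(); print(o['t'],o['eef_pos'],o['tool_rot'],o['gripper_width'],o['contact_force'],o['torque'])
w=snap('wrist','w2.png'); t=snap('top','t2.png'); s=snap('scene','s2.png')
e=np.array(o['eef_pos'])
p=e.copy(); q=e+[0,0,-.11]
for f in ('t2.png','s2.png','w2.png'): print(proj(f,p),proj(f,q))
u,v=proj('s2.png',e+[0,0,-.05]).astype(int); a=cv2.resize(s[v-75:v+75,u-50:u+50],(400,600),interpolation=cv2.INTER_CUBIC)
b=cv2.resize(w[0:480,200:520],(400,600),interpolation=cv2.INTER_CUBIC); print(u-50,v-75)
cv2.imwrite('pics/c4.png',np.hstack([a,b])[:,:,::-1])
```

```text
6.4 [ 0.55292632 -0.25783592  0.27389989] [ 1.33055698e-03 -1.44399674e-01  9.89518508e-01 -2.94432324e-04] 0.2753236110223648 [-0.63682282  0.17469826 -2.27374627] [0.01129388 0.00042873 0.0456535 ]
[429.36707798 249.68612824] [419.1202525  255.70913756]
[175.398886  186.0754424] [186.68857324 235.01528755]
[321.66510854 287.14443056] [321.29505146 226.30208916]
130 134
```

View pics/c4.png

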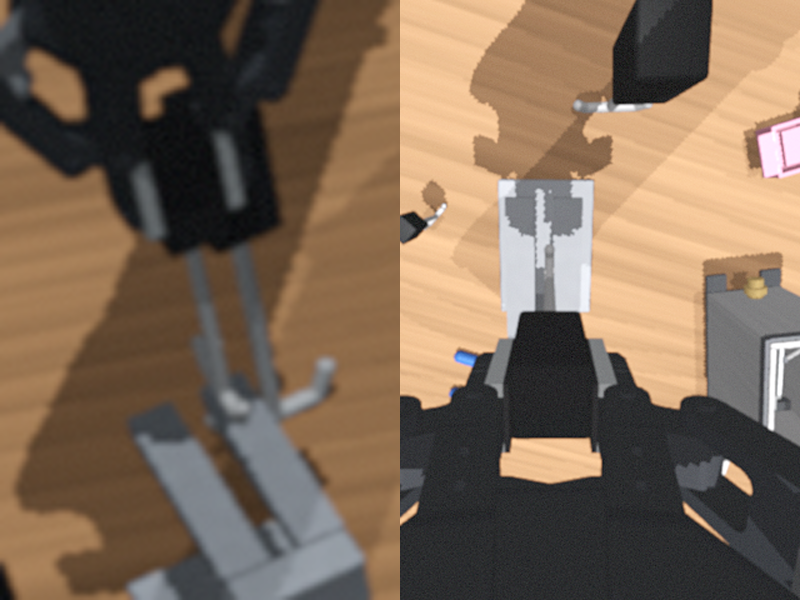

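Run:
```python
from h import *
o=get_obs(); e=np.array(o['eef_pos']); w,x,y,z=o['tool_rot']; ph=np.arctan2(y,x); yaw=2*ph-np.pi; print('yaw',yaw)
f=np.array([np.cos(.283),np.sin(.283)]); g=np.array([-f[1],f[0]])
for v in (198,202):
  p=at('w2.png',318.4,v,e[2]-.108+.016)[:2]-e[:2]; print('tip rel',p@f,p@g)
# handle edges: front bottom/top corners in c4
for (u,v,z) in [(522,312,-.013),(582,312,-.013),(508,436,.037),(594,436,.037)]:
  p=at('w2.png',200+(u-400)*.8,v*.8,e[2]+z)[:2]-e[:2]; print('h',p@f,p@g)
print(o['q'])
```

```text
yaw 0.28962720723930646
tip rel -0.023760476865725928 -0.002973500646848157
tip rel -0.020883033044796908 -0.0029561976180395365
h -0.011808336525292217 -0.012650039846543008
h -0.011997613927900788 0.011061990429362473
h 0.00985866774983798 -0.013711491634418893
h 0.009639752509398873 0.01165952162962965
[ 0.00765265  0.35026916  0.42680898  1.6963416  -0.15783725  1.13049855
  2.33970725]
```

Emit:
{"method": "arm_command", "body": {"rows": [[[15, 0.09, 0.4, 0, 0.13], [15, 0.09, 0.4, 0, 0.13], [15, 0.09, 0.4, 0, 0.13], [15, 0.09, 0.4, 0, 0.13], [15, 0.09, 0.4, 0, 0.13], [15, 0.09, 0.4, 0, 0.13], [15, 0.09, 0.4, 0, 0.13], [15, 0.09, 0.4, 0, 0.13], [15, 0.09, 0.4, 0, 0.13], [15, 0.02, 0.13, 0, 0.13]]]}}

```text
t: 7.8
eef_pos: [0.6024, -0.0315, 0.2719]
tool_rot: [-0.0, -0.197, 0.98, 0.0]
contact_force: [0.4, -0.5, -1.4]
gripper_width: 0.277
grasp_force: 60.2
```

Run:
```python
from h import *
o=get_obs(); e=np.array(o['eef_pos']); w,x,y,z=o['tool_rot']; print(e,'yaw',2*np.arctan2(y,x)-np.pi,o['contact_force'])
w=snap('wrist','w3.png'); s=snap('scene','s3.png')
def tri(L):
    A=np.zeros((3,3));B=np.zeros(3)
    for f,u,v in L:
        o,r=ray(f,u,v);r=r/np.linalg.norm(r);M=np.eye(3)-np.outer(r,r);A+=M;B+=M@o
    return np.linalg.solve(A,B)
T=('t0.png',280+155/6-.4,195+362/6-.4);S=('s0.png',280+48-.4,205+198/5-.4);W=('w1.png',385+185/3.2-.3,225+76/3.2-.3)
for L in ([T,S],[T,W],[S,W],[T,S,W]): print(tri(L))
print(proj('w3.png',e-[0,0,.09]))
a=cv2.resize(w[100:325,220:420],(533,600),interpolation=cv2.INTER_CUBIC)
b=cv2.resize(s[190:340,280:346],(264,600),interpolation=cv2.INTER_CUBIC)
cv2.imwrite('pics/c5.png',np.hstack([a,b])[:,:,::-1])
```

```text
[ 0.602361   -0.03147105  0.27193529] yaw 0.39694657436494385 [ 0.42900303 -0.4600994  -1.41385747]
[ 0.56106058 -0.02264512  0.07664203]
[ 0.55930308 -0.02551525  0.08847999]
[ 0.56211343 -0.02025597  0.0770269 ]
[ 0.56151525 -0.02225517  0.07812522]
[321.24062484 233.90679627]
```

View pics/c5.png

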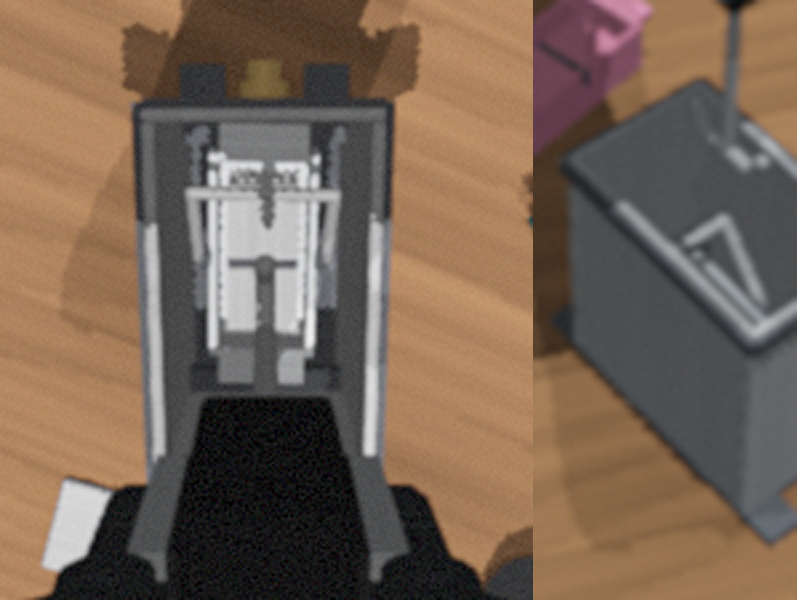

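The wrist view looks straight down the aligned canister. The bar crosses at c5 y≈195 (185–340), and the near hook tip is at about (265,262). Next I'll work out the relative offset.

Run:
```python
from h import *
o=get_obs(); e=np.array(o['eef_pos'])
c=np.array([np.cos(.397),np.sin(.397)]);n=np.array([-c[1],c[0]])
k=600/225
def R(u,v,z):
    p=at('w3.png',220+(u+.5)/k-.5,100+(v+.5)/k-.5,z)[:2]-e[:2]; return (p@c*1000).round(1),(p@n*1000).round(1)
for z in (.075,.078,.085): print('bar',z,R(188,195,z),R(339,195,z))
print('tip',R(265,260,e[2]-.108+.016))
print('rim near',R(135,103,.135),R(392,103,.135),'inner near',R(155,122,.135))
```

```text
bar 0.075 (np.float64(-31.9), np.float64(-29.3)) (np.float64(-31.9), np.float64(27.1))
bar 0.078 (np.float64(-32.2), np.float64(-29.0)) (np.float64(-32.2), np.float64(26.9))
bar 0.085 (np.float64(-32.8), np.float64(-28.4)) (np.float64(-32.9), np.float64(26.3))
tip (np.float64(-25.3), np.float64(-0.2))
rim near (np.float64(-65.1), np.float64(-39.2)) (np.float64(-65.1), np.float64(37.7)) inner near (np.float64(-59.5), np.float64(-33.4))
```

Emit:
{"method": "arm_command", "body": {"rows": [[[15, 0.09, 0.04, 0, 0], [15, 0, 0, -0.2, 0], [15, 0, 0, -0.3, 0], [15, 0, 0, -0.3, 0], [15, 0, 0, -0.3, 0], [15, 0, 0, -0.2, 0], [15, 0, 0, -0.15, 0], [15, 0, 0, -0.1, 0], [15, 0, 0, -0.06, 0], [15, 0, 0, 0, 0]]]}}

```text
t: 9.15
eef_pos: [0.6074, -0.0317, 0.1756]
tool_rot: [0.0, -0.195, 0.981, -0.0]
contact_force: [-0.4, 0.1, -1.6]
gripper_width: 0.273
grasp_force: 60.1
```

Emit:
{"method": "arm_command", "body": {"rows": [[[15, 0, 0, -0.04, 0], [15, 0, 0, -0.04, 0], [15, 0, 0, -0.04, 0], [15, 0, 0, -0.04, 0], [15, 0, 0, -0.04, 0], [15, 0, 0, -0.02, 0], [15, 0, 0, 0, 0], [15, 0, 0, 0, 0], [15, 0, 0, 0, 0], [15, 0, 0, 0, 0]]]}}

```text
t: 10.4
eef_pos: [0.6073, -0.0317, 0.1624]
tool_rot: [0.0, -0.195, 0.981, 0.0]
contact_force: [-0.8, -1.2, -1.8]
gripper_width: 0.273
grasp_force: 60.1
```

Emit:
{"method": "arm_command", "body": {"rows": [[[15, -0.05, -0.021, 0, 0], [15, -0.05, -0.021, 0, 0], [15, -0.05, -0.021, 0, 0], [15, -0.05, -0.021, 0, 0], [15, -0.05, -0.021, 0, 0], [15, -0.05, -0.021, 0, 0], [15, -0.05, -0.021, 0, 0], [15, 0, 0, 0, 0], [15, 0, 0, 0, 0], [15, 0, 0, 0, 0]]]}}

```text
t: 11.65
eef_pos: [0.5864, -0.0405, 0.1623]
tool_rot: [0.0, -0.195, 0.981, 0.0]
contact_force: [-0.5, 0.5, -0.6]
gripper_width: 0.274
grasp_force: 60.1
```

Emit:
{"method": "arm_command", "body": {"rows": [[[15, -0.015, -0.006, 0, 0], [15, -0.015, -0.006, 0, 0], [15, -0.015, -0.006, 0, 0], [15, -0.015, -0.006, 0, 0], [15, 0, 0, 0, 0], [15, 0, 0, 0, 0], [15, 0, 0, 0, 0], [15, 0, 0, 0, 0], [15, 0, 0, 0, 0], [15, 0, 0, 0, 0]]]}}

```text
t: 12.9
eef_pos: [0.5827, -0.042, 0.1623]
tool_rot: [-0.0, -0.195, 0.981, 0.0]
contact_force: [-0.1, -0.5, -1.5]
gripper_width: 0.274
grasp_force: 60.1
```

Emit:
{"method": "arm_command", "body": {"rows": [[[15, -0.015, -0.006, 0, 0], [15, -0.015, -0.006, 0, 0], [15, -0.015, -0.006, 0, 0], [15, 0, 0, 0, 0], [15, 0, 0, 0, 0], [15, 0, 0, 0, 0], [15, 0, 0, 0, 0], [15, 0, 0, 0, 0], [15, 0, 0, 0, 0], [15, 0, 0, 0, 0]]]}}

```text
t: 14.15
eef_pos: [0.58, -0.0431, 0.1623]
tool_rot: [0.0, -0.195, 0.981, 0.0]
contact_force: [0.4, 0.4, -1.0]
gripper_width: 0.271
grasp_force: 60.0
```

Run:
```python
from h import *
o=get_obs(); print(o['eef_pos'],o['contact_force'])
w=snap('wrist','w4.png'); s=snap('scene','s4.png');t=snap('top','t4.png')
a=cv2.resize(w[120:320,250:400],(450,600),interpolation=cv2.INTER_CUBIC)
b=cv2.resize(s[200:320,280:350],(350,600),interpolation=cv2.INTER_CUBIC)
cv2.imwrite('pics/c6.png',np.hstack([a,b])[:,:,::-1])
```

```text
[ 0.58000984 -0.04305766  0.16230813] [ 0.44017474  0.36872075 -0.99565451]
```

View pics/c6.png

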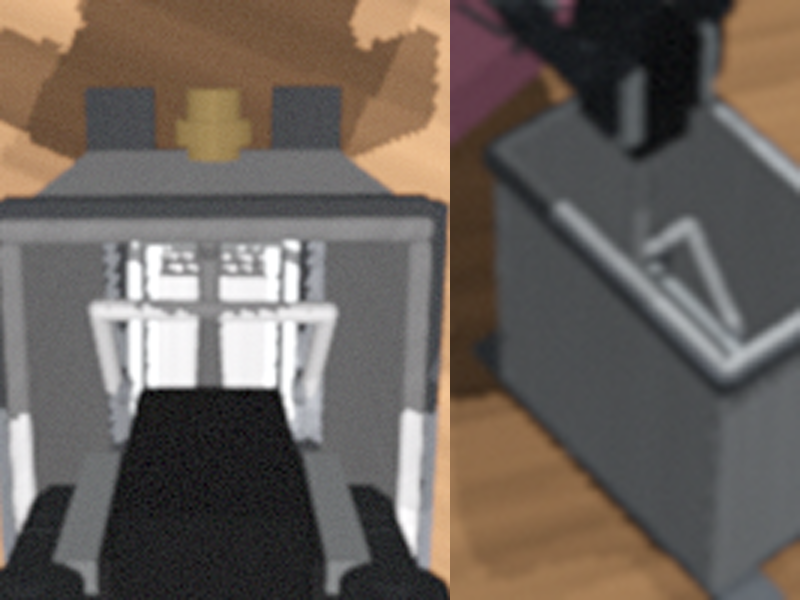

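Run:
```python
from h import *
e=np.array([.58,-.0431,.1623]);c=np.array([np.cos(.397),np.sin(.397)])
for z in (.075,.078,.082):
  print([((at('w4.png',250+u/3-.3,120+v/3-.3,z)[:2]-e[:2])@c*1000).round(1) for u,v in [(100,311),(207,311),(335,311)]])
for v in (235,245): print('tip?',((at('w4.png',250+207/3,120+v/3,.054+.016)[:2]-e[:2])@c*1000).round(1))
```

```text
[np.float64(-8.5), np.float64(-8.4), np.float64(-8.3)]
[np.float64(-9.2), np.float64(-9.2), np.float64(-9.1)]
[np.float64(-10.2), np.float64(-10.2), np.float64(-10.1)]
tip? -25.3
tip? -22.9
```

Emit:
{"method": "arm_command", "body": {"rows": [[[15, 0, 0, 0.04, 0], [15, 0, 0, 0.04, 0], [15, 0, 0, 0.04, 0], [15, 0, 0, 0.04, 0], [15, 0, 0, 0, 0], [15, 0, 0, 0, 0], [15, 0, 0, 0, 0], [15, 0, 0, 0, 0], [15, 0, 0, 0, 0], [15, 0, 0, 0, 0]]]}}

```text
t: 15.55
eef_pos: [0.58, -0.0431, 0.1719]
tool_rot: [-0.0, -0.195, 0.981, 0.0]
contact_force: [0.3, 0.1, -1.8]
gripper_width: 0.272
grasp_force: 60.1
```

Emit:
{"method": "arm_command", "body": {"rows": [[[15, 0.041, 0.017, 0.037, 0], [15, 0.041, 0.017, 0.037, 0], [15, 0.045, 0.019, 0.03, 0], [15, 0.045, 0.019, 0.03, 0], [15, 0.048, 0.02, 0.021, 0], [15, 0.048, 0.02, 0.021, 0], [15, 0.051, 0.021, 0.012, 0], [15, 0.051, 0.021, 0.012, 0], [15, 0.052, 0.022, 0.004, 0], [15, 0.052, 0.022, 0.004, 0]]]}}

```text
t: 16.8
eef_pos: [0.6087, -0.0311, 0.1844]
tool_rot: [-0.0, -0.195, 0.981, -0.0]
contact_force: [-0.7, -0.6, -0.9]
gripper_width: 0.278
grasp_force: 60.1
```

Emit:
{"method": "arm_command", "body": {"rows": [[[15, 0, 0, 0.02, 0], [15, 0, 0, 0.02, 0], [15, 0, 0, 0.02, 0], [15, 0, 0, 0, 0], [15, 0, 0, 0, 0], [15, 0, 0, 0, 0], [15, 0, 0, 0, 0], [15, 0, 0, 0, 0], [15, 0, 0, 0, 0], [15, 0, 0, 0, 0]]]}}

```text
t: 18.05
eef_pos: [0.6085, -0.0311, 0.188]
tool_rot: [-0.0, -0.195, 0.981, 0.0]
contact_force: [0.5, 0.5, -6.3]
gripper_width: 0.28
grasp_force: 59.8
```

Run:
```python
from h import *
o=get_obs(); print(o['eef_pos'],o['contact_force'])
w=snap('wrist','w5.png'); s=snap('scene','s5.png')
a=cv2.resize(w[120:320,250:400],(450,600),interpolation=cv2.INTER_CUBIC)
b=cv2.resize(s[200:320,280:350],(350,600),interpolation=cv2.INTER_CUBIC)
cv2.imwrite('pics/c7.png',np.hstack([a,b])[:,:,::-1])
```

```text
[ 0.60845768 -0.03114466  0.18796757] [ 0.45115313  0.45946285 -6.29644703]
```

View pics/c7.png

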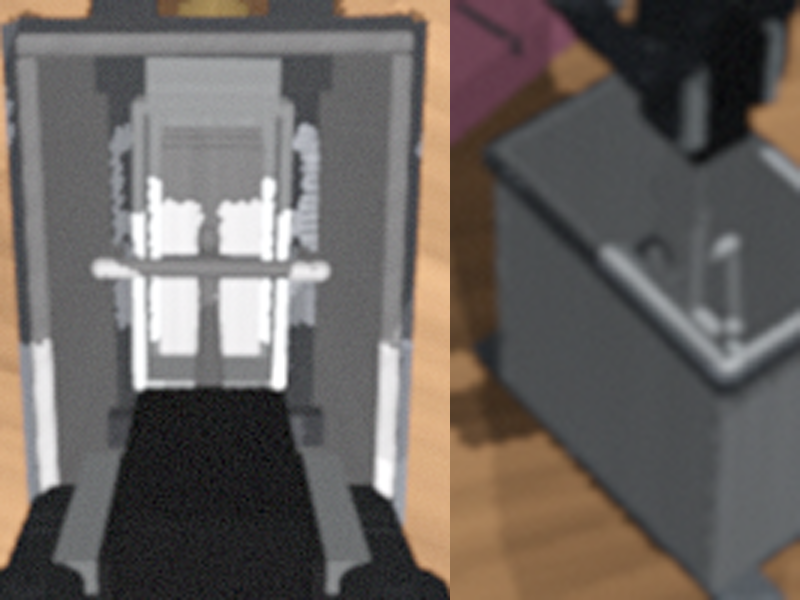

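The bail bar now runs upright across the hook at c7 y≈268, and the force shows about 5 N of load, so the carrier is hooked. I'll check how well it is centred in the canister before the lift.

Run:
```python
from h import *
e=np.array([.6085,-.0311,.188]);c=np.array([np.cos(.397),np.sin(.397)]);n=np.array([-c[1],c[0]])
def R(u,v,z):
  p=at('w5.png',250+u/3-.3,120+v/3-.3,z)[:2]-e[:2]; return (p@c*1000).round(1),(p@n*1000).round(1)
print('bar',R(95,268,.09),R(328,268,.09))
print('rim inner near',R(38,54,.135),R(392,54,.135)); print('outer near',R(12,28,.135),R(425,28,.135))
print('tray near edge rim',R(140,102,.046),R(285,102,.046))
```

```text
bar (np.float64(-16.7), np.float64(-29.0)) (np.float64(-16.5), np.float64(27.4))
rim inner near (np.float64(-66.6), np.float64(-33.0)) (np.float64(-66.4), np.float64(33.0))
outer near (np.float64(-71.3), np.float64(-37.6)) (np.float64(-71.0), np.float64(38.9))
tray near edge rim (np.float64(-53.9), np.float64(-20.3)) (np.float64(-53.8), np.float64(19.4))
```

Emit:
{"method": "arm_command", "body": {"rows": [[[15, 0.031, 0.013, 0, 0], [15, 0.031, 0.013, 0, 0], [15, 0.031, 0.013, 0, 0], [15, 0.031, 0.013, 0.03, 0], [15, 0, 0, 0.03, 0], [15, 0, 0, 0.03, 0], [15, 0, 0, 0.03, 0], [15, 0, 0, 0, 0], [15, 0, 0, 0, 0], [15, 0, 0, 0, 0]]]}}

```text
t: 19.4
eef_pos: [0.6158, -0.0281, 0.1951]
tool_rot: [-0.0, -0.195, 0.981, 0.0]
contact_force: [0.3, 0.3, -6.1]
gripper_width: 0.269
grasp_force: 59.8
```

Emit:
{"method": "arm_command", "body": {"rows": [[[15, 0, 0, 0.05, 0], [15, 0, 0, 0.05, 0], [15, 0, 0, 0.05, 0], [15, 0, 0, 0.05, 0], [15, 0, 0, 0.05, 0], [15, 0, 0, 0.05, 0], [15, 0, 0, 0, 0], [15, 0, 0, 0, 0], [15, 0, 0, 0, 0], [15, 0, 0, 0, 0]]]}}

```text
t: 20.65
eef_pos: [0.6158, -0.0281, 0.2131]
tool_rot: [-0.0, -0.195, 0.981, 0.0]
contact_force: [0.2, -0.8, -5.9]
gripper_width: 0.272
grasp_force: 59.7
```

Emit:
{"method": "arm_command", "body": {"rows": [[[15, 0, 0, 0.06, 0], [15, 0, 0, 0.1, 0], [15, 0, 0, 0.12, 0], [15, 0, 0, 0.12, 0], [15, 0, 0, 0.12, 0], [15, 0, 0, 0.12, 0], [15, 0, 0, 0.12, 0], [15, 0, 0, 0.12, 0], [15, 0, 0, 0.12, 0], [15, 0, 0, 0.12, 0]]]}}

```text
t: 21.9
eef_pos: [0.6159, -0.0281, 0.2808]
tool_rot: [-0.0, -0.195, 0.981, 0.0]
contact_force: [0.2, -0.2, -5.1]
gripper_width: 0.272
grasp_force: 59.7
```

Emit:
{"method": "arm_command", "body": {"rows": [[[15, 0, 0, 0.12, 0], [15, 0, 0, 0.12, 0], [15, 0, 0, 0.12, 0], [15, 0, 0, 0.12, 0], [15, 0, 0, 0.12, 0], [15, 0, 0, 0.12, 0], [15, 0, 0, 0.12, 0], [15, 0, 0, 0.1, 0], [15, 0, 0, 0.05, 0], [15, 0, 0, 0, 0]]]}}

```text
t: 23.15
eef_pos: [0.616, -0.0281, 0.3399]
tool_rot: [0.0, -0.195, 0.981, -0.0]
contact_force: [0.5, 0.6, -6.0]
gripper_width: 0.276
grasp_force: 59.7
```

Run:
```python
from h import *
o=get_obs(); e=np.array(o['eef_pos']);print(e,o['contact_force'],o['torque'],o['q'])
t=snap('top','t6.png');s=snap('scene','s6.png');w=snap('wrist','w6.png')
def tri(L):
    A=np.zeros((3,3));B=np.zeros(3)
    for f,u,v in L:
        o,r=ray(f,u,v);r=r/np.linalg.norm(r);M=np.eye(3)-np.outer(r,r);A+=M;B+=M@o
    return np.linalg.solve(A,B)
c=np.array([np.cos(.397),np.sin(.397)]);n=np.array([-c[1],c[0]])
# bright profile around the tray in the wrist view: print coarse brightness map as text
for z in (-.1,-.1715): print(proj('w6.png',e+[0,0,z]),proj('s6.png',e+[0,0,z]))
g=cv2.cvtColor(w,cv2.COLOR_RGB2GRAY)
for v in range(80,290,6): print(v,' '.join('%3d'%g[v,u] for u in range(230,415,7)))
```

```text
[ 0.61597003 -0.02806566  0.3399343 ] [ 0.4783933   0.5894082  -5.99826814] [ 0.04459179 -0.12908128 -0.04321545] [-0.31031576  0.30673309  0.33265165  1.58164806 -0.10345518  1.27033925
  2.00271417]
[321.10304628 230.68795088] [335.80372827 202.59092914]
[320.94228564 210.7754612 ] [334.06124881 233.37791717]
80 134 137 149 154 158 160 147  92  88  88  92  69  67  72  65  68  76  71  67 134 136 159 162 154 152 158 143
86 145 137 139 143 150 155 158  94  86  86  76  67  71  75  71  73  71  71 110 133 143 152 154 160 161 152 156
92 151 148 140 136 139 148 152 153 151  93  64  68  65  67  70  71  74  68 123 130 156 151 153 151 154 162 160
98 139 146 150 147 141 136 136 145 151 109  72  74  63  66  72  69  70  71 136 133 141 147 156 151 152 151 156
104 138 131 139 144 148 144 133  82  90  66  65  73  79  71  65  67  63  64  78  84 151 151 144 154 152 152 156
110 140 134 136 133 136 143 133  91  87  65  63  68  70  74  71  73  70  66  65  92 127 155 151 145 142 152 151
116 150 142 134 140 140 133 141  86  85  58  55  54  72 107  71  58  56  74  63  87 143 147 150 152 152 151 143
122 149
[... 2428 characters left out ...]
 130 134 142 146 144 147 150
254 145 150 151 147 160 116 154 148 153 151  15   7  17   8  13  21  25 134 128 131 137 132 131 138 140 145 143
260 152 157 147 153 221 224 225 182 104 114   2  16  19  16  18  30  21 138 136 135 130 132 140 134 134 140 142
266 153 150 153 178 219 219 221 222 224  82   2  14  21  20  10   8  26 137 140 142 137 134 134 138 139 137 138
272 144 153 149 216 220 218 219 114  81  23   0  17  14  14  33  17   8  23  78 135 142 143 140 139 134  84  89
278 152 151 147 219 220 215 220  81  88  13  15  22  15   2  18  14   1  14  86  82 152 144 146 147  83  76  74
284 148 140 150 165 218  57  18  83  74  18  26  24  21  13  13   9  20  17  82  79  28  93 154 146  61  57  54
```

Run:
```python
from h import *
e=np.array([.616,-.0281,.3399]);c=np.array([np.cos(.397),np.sin(.397)]);n=np.array([-c[1],c[0]])
def R(u,v,z):
  p=at('w6.png',u,v,z)[:2]-e[:2]; return (p@c*1000).round(1),(p@n*1000).round(1)
g=cv2.cvtColor(cv2.cvtColor(cv2.imread('pics/w6.png'),cv2.COLOR_BGR2RGB),cv2.COLOR_RGB2GRAY)
print('col292',[(v,int(g[v,292])) for v in range(204,220)]); print('col 310',[(v,int(g[v,310])) for v in range(120,140)], [(v,int(g[v,310])) for v in range(228,254,2)])
print('row150',[(u,int(g[150,u])) for u in range(274,370,3)])
for z in (.235,.24,.245): print(R(286,212,z),R(356,212,z))
for v in (127,132): print('near edge z .17/.2',R(320,v,.168),R(320,v,.198))
print('far 245',R(320,245,.198), R(320,251,.198))
```

```text
col292 [(204, 92), (205, 89), (206, 87), (207, 99), (208, 128), (209, 171), (210, 192), (211, 188), (212, 151), (213, 102), (214, 74), (215, 77), (216, 69), (217, 74), (218, 74), (219, 71)]
col 310 [(120, 60), (121, 68), (122, 60), (123, 56), (124, 58), (125, 66), (126, 100), (127, 112), (128, 111), (129, 103), (130, 86), (131, 73), (132, 60), (133, 60), (134, 83), (135, 110), (136, 127), (137, 126), (138, 125), (139, 124)] [(228, 203), (230, 202), (232, 202), (234, 126), (236, 95), (238, 98), (240, 99), (242, 117), (244, 213), (246, 224), (248, 186), (250, 27), (252, 22)]
row150 [(274, 134), (277, 132), (280, 123), (283, 62), (286, 107), (289, 77), (292, 75), (295, 117), (298, 112), (301, 125), (304, 125), (307, 122), (310, 125), (313, 123), (316, 127), (319, 125), (322, 125), (325, 124), (328, 125), (331, 120), (334, 123), (337, 125), (340, 125), (343, 111), (346, 105), (349, 73), (352, 77), (355, 108), (358, 67), (361, 133), (364, 142), (367, 138)]
(np.float64(-13.2), np.float64(-26.2)) (np.float64(-13.1), np.float64(26.2))
(np.float64(-14.3), np.float64(-25.6)) (np.float64(-14.2), np.float64(25.6))
(np.float64(-15.4), np.float64(-25.1)) (np.float64(-15.2), np.float64(25.1))
near edge z .17/.2 (np.float64(-76.0), np.float64(-0.6)) (np.float64(-75.1), np.float64(-0.6))
near edge z .17/.2 (np.float64(-71.7), np.float64(-0.6)) (np.float64(-71.2), np.float64(-0.6))
far 245 (np.float64(24.6), np.float64(-0.9)) (np.float64(30.1), np.float64(-0.9))
```

Emit:
{"method": "arm_command", "body": {"rows": [[[15, -0.03, 0.1, 0, -0.08], [15, -0.065, 0.2, 0, -0.16], [15, -0.1, 0.3, 0, -0.25], [15, -0.114, 0.35, 0, -0.29], [15, -0.114, 0.35, 0, -0.29], [15, -0.114, 0.35, 0, -0.29], [15, -0.114, 0.35, 0, -0.29], [15, -0.114, 0.35, 0, -0.29], [15, -0.114, 0.35, 0, -0.29], [15, -0.114, 0.35, 0, -0.29]]]}}

```text
t: 24.55
eef_pos: [0.5554, 0.1567, 0.3398]
tool_rot: [-0.0, -0.096, 0.995, 0.0]
contact_force: [-0.4, 0.2, -5.6]
gripper_width: 0.273
grasp_force: 59.7
```

Emit:
{"method": "arm_command", "body": {"rows": [[[15, -0.114, 0.35, 0, -0.29], [15, -0.114, 0.35, 0, -0.29], [15, -0.114, 0.35, 0, -0.29], [15, -0.114, 0.35, 0, -0.29], [15, -0.114, 0.35, 0, -0.29], [15, -0.1, 0.3, 0, -0.25], [15, -0.065, 0.2, 0, -0.16], [15, -0.04, 0.12, 0, -0.1], [15, -0.02, 0.06, 0, -0.05], [15, 0, 0, 0, 0]]]}}

```text
t: 25.8
eef_pos: [0.5088, 0.3004, 0.3398]
tool_rot: [0.0, -0.015, 1.0, -0.0]
contact_force: [-0.6, -0.1, -5.9]
gripper_width: 0.272
grasp_force: 59.7
```

Emit:
{"method": "arm_command", "body": {"rows": [[[15, 0, 0, -0.05, 0], [15, 0, 0, -0.12, 0], [15, 0, 0, -0.18, 0], [15, 0, 0, -0.2, 0], [15, 0, 0, -0.2, 0], [15, 0, 0, -0.2, 0], [15, 0, 0, -0.2, 0], [15, 0, 0, -0.15, 0], [15, 0, 0, -0.1, 0], [15, 0, 0, 0, 0]]]}}

```text
t: 27.05
eef_pos: [0.5085, 0.3007, 0.2554]
tool_rot: [-0.0, -0.015, 1.0, -0.0]
contact_force: [-0.3, -0.5, -5.5]
gripper_width: 0.272
grasp_force: 59.7
```

Run:
```python
from h import *
o=get_obs(); e=np.array(o['eef_pos']); x,y=o['tool_rot'][1:3]; yaw=(2*np.arctan2(y,x)-np.pi); print(o['t'],e,yaw,o['contact_force'],o['torque'])
w=snap('wrist','w7.png')
g=cv2.cvtColor(w,cv2.COLOR_RGB2GRAY)
hsv=cv2.cvtColor(w,cv2.COLOR_RGB2HSV)
m=((hsv[...,1]<25)&(g>150)).astype(np.uint8)
n,l,st,ct=cv2.connectedComponentsWithStats(m)
for i in range(1,n):
  if st[i,4]>300: print(st[i],ct[i])
for v in range(0,290,12): print(v,''.join('#' if (hsv[v,u,1]<25 and g[v,u]>150) else ('.' if g[v,u]<60 else ('o' if hsv[v,u,1]<40 else ' ')) for u in range(120,520,5)))
```

```text
27.05 [0.50847311 0.30065355 0.25538684] 0.030974204126505978 [-0.31089907 -0.54015101 -5.53032623] [ 0.00472081 -0.02514824 -0.01646314]
[  261   106   118   148 14562] [319.8119077  173.86451037]
[  33  357   68   36 1658] [ 64.00241255 372.19179735]
[626 377  14  49 342] [634.9005848  406.20467836]
0                                                                                 
12                                                                                 
24                                                                                 
36                                                                                 
48                                                                                 
60                                                                                 
72                                                                                 
84                                                                                 
96                                                                                 
108                             o#########
[... 589 characters left out ...]
###o##oo####o#######                            
204                              ####oo####oo###o#oo###                             
216                              ##########o####o######                             
228          o                   ###########o##########                             
240                               ######oooooooo#######                             
252                               ######.........######                             
264               #o                   ...........                                  
276                                 oo.............oo                               
288                              ..ooo.............ooo..
```

Run:
```python
from h import *
im=cv2.imread('pics/w7.png'); g=cv2.cvtColor(im,cv2.COLOR_BGR2GRAY).astype(int)
hsv=cv2.cvtColor(im,cv2.COLOR_BGR2HSV); m=((hsv[...,1]<30)&(g>110))
for v in (112,130,150): 
  u=np.where(m[v,200:450])[0]+200; print(v,u.min(),u.max(),at('w7.png',u.min()-.5,v,.008),at('w7.png',u.max()+.5,v,.008))
for u in (270,320,370):
  v=np.where(m[60:200,u])[0][0]+60; print(u,v,at('w7.png',u,v-.5,.008))
print('bar pred',proj('w7.png',[.4945,.3,.156]))
for v in range(100,255,5): print(v,' '.join('%3d'%g[v,u] for u in range(258,385,5)))
```

```text
112 260 378 [0.41722041 0.23079141 0.008     ] [0.41313741 0.36066607 0.008     ]
130 261 377 [0.43604776 0.23159835 0.008     ] [0.43197283 0.36101324 0.008     ]
150 262 376 [0.457576   0.23239607 0.008     ] [0.45350247 0.36153487 0.008     ]
270 106 [0.41017349 0.24230585 0.008     ]
320 106 [0.40846687 0.29662135 0.008     ]
370 106 [0.40676073 0.3509214  0.008     ]
bar pred [320.65056739 211.70258964]
100  83 113 115 115 114 117 116 113 117 116 115 119 118 116 118 185 182 183 182 182 184 183 182 180 183 181
105  93 107 129 132 132 130 128 124 124 124 127 127 126 125 149 168 189 192 192 168 173 175 176 183 187 183
110  91 161 209 209 209 208 209 210 208 209 209 207 212 210 255 255 255 255 255 255 255 255 255 255 247 184
115  85 161 171 210 208 208 210 209 209 209 210 209 210 208 252 255 255 255 255 255 255 255 255 255 243 187
120  86 161 160 188 208 208 208 209 209 211 210 209 212 211 209 255 254 213 211 214 255 255 255 255 224 190
125  89 161 162 158 206 206 208 208 206 214 210 207 210 210 209 213 209 210 212 215 255 255 255 255 207 189
130  87 162 160 158 161 207 207 207 207 
[... 1959 characters left out ...]
 213 237 236 174 255 255 255 255 255 255 255 178 178
225 158 155 255 254 254 254 252 254 190 235 233 232 103 198 235 235 172 255 255 255 255 255 255 255 186 190
230 155 151 255 253 255 254 253 255 175 223 232 230 105 179 235 235 153 255 255 255 255 255 255 247 181 184
235 159 150 255 254 255 254 252 255 176 128 129 125 111 110 130 131 122 255 255 255 255 255 255 243 171 169
240 179 155 255 252 255 253 252 255 195 123 125 129 109 104 126 126 122 255 255 255 255 255 255 239 174 172
245 176 171 255 252 254 253 252 255 254 255 255 255 107 141 255 255 255 255 255 255 255 255 255 220 174 173
250 183 181 255 252 255 253 253 255  62  38  32  38  22  27  41  41  39 189 255 255 255 255 255 208 185 181
```

Emit:
{"method": "arm_command", "body": {"rows": [[[15, 0, 0, -0.1, 0], [15, 0, 0, -0.2, 0], [15, 0, 0, -0.2, 0], [15, 0, 0, -0.2, 0], [15, 0, 0, -0.17, 0], [15, 0, 0, -0.12, 0], [15, 0, 0, -0.08, 0], [15, 0, 0, -0.04, 0], [15, 0, 0, 0, 0], [15, 0, 0, 0, 0]]]}}

```text
t: 28.35
eef_pos: [0.5088, 0.3009, 0.1896]
tool_rot: [0.0, -0.015, 1.0, 0.0]
contact_force: [-0.1, 0.7, -5.3]
gripper_width: 0.266
grasp_force: 59.7
```

Emit:
{"method": "arm_command", "body": {"rows": [[[15, 0, 0, -0.03, 0], [15, 0, 0, -0.03, 0], [15, 0, 0, -0.03, 0], [15, 0, 0, -0.03, 0], [15, 0, 0, 0, 0], [15, 0, 0, 0, 0], [15, 0, 0, 0, 0], [15, 0, 0, 0, 0], [15, 0, 0, 0, 0], [15, 0, 0, 0, 0]]]}}

```text
t: 29.6
eef_pos: [0.5086, 0.3007, 0.182]
tool_rot: [0.0, -0.015, 1.0, 0.0]
contact_force: [-0.1, -0.5, -5.1]
gripper_width: 0.27
grasp_force: 59.7
```

Emit:
{"method": "arm_command", "body": {"rows": [[[15, 0, 0, -0.025, 0], [15, 0, 0, -0.025, 0], [15, 0, 0, -0.025, 0], [15, 0, 0, 0, 0], [15, 0, 0, 0, 0], [15, 0, 0, 0, 0], [15, 0, 0, 0, 0], [15, 0, 0, 0, 0], [15, 0, 0, 0, 0], [15, 0, 0, 0, 0]]]}}

```text
t: 30.85
eef_pos: [0.5086, 0.3007, 0.1775]
tool_rot: [-0.0, -0.015, 1.0, -0.0]
contact_force: [0.2, 0.9, -1.8]
gripper_width: 0.274
grasp_force: 60.3
```

Emit:
{"method": "arm_command", "body": {"rows": [[[15, 0, 0, -0.05, 0], [15, 0, 0, -0.05, 0], [15, 0, 0, -0.05, 0], [15, 0, 0, -0.05, 0], [15, 0, 0, -0.05, 0], [15, 0, 0, 0, 0], [15, 0, 0, 0, 0], [15, 0, 0, 0, 0], [15, 0, 0, 0, 0], [15, 0, 0, 0, 0]]]}}

```text
t: 32.1
eef_pos: [0.5086, 0.3007, 0.1625]
tool_rot: [0.0, -0.015, 1.0, 0.0]
contact_force: [1.1, -0.8, -1.5]
gripper_width: 0.278
grasp_force: 60.3
```

Emit:
{"method": "arm_command", "body": {"rows": [[[15, 0.05, 0, 0, 0], [15, 0.06, 0, 0, 0], [15, 0.06, 0, 0, 0], [15, 0.06, 0, 0, 0], [15, 0.06, 0, 0, 0], [15, 0.06, 0, 0, 0], [15, 0.05, 0, 0, 0], [15, 0.05, 0, 0, 0], [15, 0, 0, 0, 0], [15, 0, 0, 0, 0]]]}}

```text
t: 33.35
eef_pos: [0.5355, 0.3008, 0.1625]
tool_rot: [-0.0, -0.016, 1.0, 0.0]
contact_force: [0.0, 0.3, -1.0]
gripper_width: 0.273
grasp_force: 60.3
```

Run:
```python
from h import *
o=get_obs(); e=np.array(o['eef_pos']); print(o['t'],e,o['contact_force'])
w=snap('wrist','w8.png'); s=snap('scene','s8.png')
g=cv2.cvtColor(w,cv2.COLOR_RGB2GRAY).astype(int)
print('bar upright pred',proj('w8.png',[.4945,.274,.08]),proj('w8.png',[.4945,.327,.08]),'tip',proj('w8.png',e+[-.024,0,-.092]))
for v in range(90,290,6): print(v,' '.join('%3d'%g[v,u] for u in range(240,405,6)))
```

```text
33.35 [0.5355119  0.30075028 0.1624592 ] [ 0.04547602  0.33155234 -0.97182869]
bar upright pred [282.53979384 175.87492374] [362.45577613 178.41848375] tip [321.99651691 199.96803385]
90  85 127 125 163 171 165 172 172 171 176 173 173 168 175 175 174 176 239 240 240 240 241 241 239 241 241 241 157
96  78 128 131 127 170 168 173 171 171 175 178 179 179 180 179 178 182 180 241 240 241 239 240 241 240 240 239 152
102  74 127 128 129 168 164 170 169 172 176 176 176 176 177 179 177 178 177 241 241 240 241 240 241 239 241 236 148
108  73 128 128 130 129 168 173 168 169 174 178 181 181 181 181 183 180 182 240 241 241 241 240 240 240 239 233 163
114  70 126 129 124 127 127 173 170 172 175 180 186 188 181 176 181 184 184 177 241 240 240 242 241 240 241 229 156
120  65 126 126 130 124 121 166 169 170 176 180 180 178 180 179 168 164 132 176 239 240 240 240 241 240 241 213 157
126  70 131 125 130 129 128 129 169 171 173 179 170 169 170 166 170 170 133 177 241 240 241 241 241 240 241 203 156
132  76 127 125 127 125 126 129 148 171 176 178 159 160 154 159 159 165 123 244 240 241 240 238 241 242 24
[... 2325 characters left out ...]
 140
258 164 138 201 211 214 214 213 200 204 100  16  27  20   9   2  22  19  20 207 223 223 222 221 215 215 160 158 158
264 160 161 145 142 145 140 140 145 143  20  19   0  23  14  16   1   7  26 154 160 160 160 162 160 159 157 156 159
270 157 158 155 143 143 139 137 117 119  25  23  18  16  29  22  11  22  11  63 132 126 156 160 160 159 160 156 161
276 154 156 152 143 137 136 125  84  73   4  27  29  24  16  27  20  25  18  23  84  80 154 155 154 156 154 156 154
282 148 142 146 149 121  49  79  84  33  21  21  22  11  10  27  16  18  14   5  83  86  63  51 149 145 147 144 143
288 158 147 146 140  22  19  84  80  10   0  17  16  17  19   7  22  18  26  17  50  81  82  16  19 148 147 147 145
```

Emit:
{"method": "arm_command", "body": {"rows": [[[15, 0, 0, 0.05, 0], [15, 0, 0, 0.1, 0], [15, 0, 0, 0.15, 0], [15, 0, 0, 0.2, 0], [15, 0, 0, 0.3, 0], [15, 0, 0, 0.3, 0], [15, 0, 0, 0.3, 0], [15, 0, 0, 0.3, 0], [15, 0, 0, 0.3, 0], [15, 0, 0, 0, 0]]]}}

```text
t: 34.7
eef_pos: [0.5365, 0.3012, 0.2844]
tool_rot: [0.001, -0.015, 1.0, 0.001]
contact_force: [0.3, 0.2, -0.8]
gripper_width: 0.273
grasp_force: 60.3
```

Emit:
{"method": "arm_command", "body": {"rows": [[[15, 0.02, -0.3, 0, 0.2], [15, 0.02, -0.5, 0, 0.2], [15, 0.02, -0.6, 0, 0.2], [15, 0.02, -0.6, 0, 0.2], [15, 0.02, -0.6, 0, 0.2], [15, 0.02, -0.6, 0, 0.2], [15, 0.02, -0.6, 0, 0.2], [15, 0.02, -0.6, 0, 0.2], [15, 0.02, -0.6, 0, 0.2], [15, 0.02, -0.6, 0, 0.2]]]}}

```text
t: 35.95
eef_pos: [0.5471, -0.0364, 0.2818]
tool_rot: [-0.001, -0.096, 0.995, 0.0]
contact_force: [0.6, -0.0, -1.9]
gripper_width: 0.267
grasp_force: 60.2
```

Emit:
{"method": "arm_command", "body": {"rows": [[[15, 0.02, -0.6, 0, 0.2], [15, 0.02, -0.6, 0, 0.2], [15, 0.02, -0.6, 0, 0.2], [15, 0.02, -0.6, 0, 0.2], [15, 0.01, -0.5, 0, 0.2], [15, 0, -0.35, 0, 0.2], [15, 0, -0.25, 0, 0.02], [15, 0, -0.15, 0, 0], [15, 0, -0.06, 0, 0], [15, 0, 0, 0, 0]]]}}

```text
t: 37.2
eef_pos: [0.5531, -0.2573, 0.2824]
tool_rot: [-0.0, -0.144, 0.99, 0.0]
contact_force: [-0.3, -0.1, -1.3]
gripper_width: 0.274
grasp_force: 60.2
```

Run:
```python
from h import *
o=get_obs(); e=np.array(o['eef_pos']); x,y=o['tool_rot'][1:3]; print(o['t'],e,2*np.arctan2(y,x)-np.pi,o['contact_force'],np.array([.5531,-.2582,.2739])-e)
w=snap('wrist','w9.png'); s=snap('scene','s9.png'); t=snap('top','t9.png')
```

```text
37.2 [ 0.55313854 -0.25734453  0.28239082] 0.289076299280532 [-0.3047237  -0.05717362 -1.33725501] [-3.85411879e-05 -8.55469939e-04 -8.49081688e-03]
```

Run:
```python
from h import *
for f in ('w2.png','w9.png'):
  g=cv2.cvtColor(cv2.imread('pics/'+f),cv2.COLOR_BGR2GRAY)
  print(f)
  for v in range(180,256,5): print(v,' '.join('%3d'%g[v,u] for u in range(276,362,3)))
```

```text
w2.png
180 172 174 217 213 130 119 124 128 124 126 120 186 218 217 218 136 126 124 126 125 121 124 119 171 219 219 168 182 187
185 173 181 218 216 218 218 198 125 122 126 121 190 219 219 219 143 124 126 125 125 129 200 216 219 222 222 166 175 195
190 177 183 217 215 216 217 215 216 218 217 203 186 218 215 219 145 221 215 219 217 217 216 218 219 220 221 182 190 191
195 175 189 218 214 217 216 213 214 216 216 208 215 219 221 190 137 219 217 216 215 214 215 215 218 222 220 198 205 206
200 191 192 218 218 215 217 218 216 217 215 217 201 216 181 150 146 206 217 217 217 219 218 219 219 222 219 188 202 205
205 194 191 219 216 218 218 216 216 216 219 216 188 218 201 122 122 219 218 218 217 217 218 217 220 221 216 177 189 190
210 191 188 217 216 215 215 214 216 215 216 215 186 220 199 152 147 214 216 214 213 216 217 217 219 225 214 188 194 189
215 190 181 220 214 212 213 214 217 216 217 215 127 126 140 152 153 214 214 215 214 217 218 216 239 242 237 189 194 194
220 182 173 218 216 215 216 217 214 215 215 213 120 128 138 154 145 213 216 215 215 215 215 215 237 243 238 202 202 196
225 181 173 2
[... 2053 characters left out ...]
 213 213 213 212 215 218 209 126 128 123 128 125 202 215 216 216 217 217 220 241 244 206 211 210 208
235 203 191 218 217 216 214 215 213 216 214 207  95  99 110 130 129 193 216 216 216 216 216 223 242 242 191 206 206 206
240 213 213 212 217 213 215 218 217 215 214 207  93  99 115 129 130 184 215 216 216 214 213 223 241 243 191 202 204 205
245 199 200 214 217 215 216 217 216 217 215 206  95 101 120 126 124 171 217 215 218 217 214 233 241 241 199 199 199 198
250 196 198 201 209 216 213 214  87  38  39  36  30  27  29  27  42  31  34  33  37  35  38  81 209 208 202 198 195 195
255 197 193 196 202 214 214 177  37  26  34  37  32  25  35  39  37  34  29  34  30  28  34  37 158 214 210 210 209 212
```

Emit:
{"method": "arm_command", "body": {"rows": [[[15, 0, -0.02, -0.15, 0], [15, 0, 0, -0.25, 0], [15, 0, 0, -0.25, 0], [15, 0, 0, -0.25, 0], [15, 0, 0, -0.25, 0], [15, 0, 0, -0.25, 0], [15, 0, 0, -0.25, 0], [15, 0, 0, -0.25, 0], [15, 0, 0, -0.2, 0], [15, 0, 0, -0.12, 0]]]}}

```text
t: 38.6
eef_pos: [0.5529, -0.2592, 0.1485]
tool_rot: [-0.0, -0.144, 0.99, -0.0]
contact_force: [1.5, 0.1, -0.7]
gripper_width: 0.275
grasp_force: 60.2
```

Emit:
{"method": "arm_command", "body": {"rows": [[[15, 0, 0, -0.05, 0], [15, 0, 0, -0.05, 0], [15, 0, 0, 0, 0], [15, 0, 0, 0, 0], [15, 0, 0, 0, 0], [15, 0, 0, 0, 0], [15, 0, 0, 0, 0], [15, 0, 0, 0, 0], [15, 0, 0, 0, 0], [15, 0, 0, 0, 0]]]}}

```text
t: 39.85
eef_pos: [0.5531, -0.2591, 0.1434]
tool_rot: [0.0, -0.144, 0.99, -0.0]
contact_force: [0.5, -0.7, -0.9]
gripper_width: 0.274
grasp_force: 60.3
```

Emit:
{"method": "arm_command", "body": {"rows": [[[15, 0, 0, -0.03, 0], [15, 0, 0, -0.03, 0], [15, 0, 0, -0.02, 0], [15, 0, 0, 0, 0], [15, 0, 0, 0, 0], [15, 0, 0, 0, 0], [15, 0, 0, 0, 0], [15, 0, 0, 0, 0], [15, 0, 0, 0, 0], [15, 0, 0, 0, 0]]]}}

```text
t: 41.1
eef_pos: [0.553, -0.2592, 0.1385]
tool_rot: [-0.0, -0.144, 0.99, -0.0]
contact_force: [-0.4, -2.6, 0.0]
gripper_width: 0.273
grasp_force: 60.2
```

Emit:
{"method": "arm_command", "body": {"rows": [[[26, 0, 0, 0, 0], [30, 0, 0, 0, 0], [35, 0, 0, 0, 0], [45, 0, 0, 0, 0], [55, 0, 0, 0, 0], [60, 0, 0, 0, 0], [60, 0, 0, 0, 0], [60, 0, 0, 0, 0], [60, 0, 0, 0, 0], [60, 0, 0, 0, 0]]]}}

```text
t: 42.35
eef_pos: [0.553, -0.2591, 0.1385]
tool_rot: [0.0, -0.144, 0.99, 0.0]
contact_force: [0.3, -0.2, -1.1]
gripper_width: 0.705
grasp_force: 0.0
```

Emit:
{"method": "arm_command", "body": {"rows": [[[60, 0, 0, 0.1, 0], [60, 0, 0, 0.2, 0], [60, 0, 0, 0.3, 0], [60, 0, 0, 0.4, 0], [60, 0, 0, 0.5, 0], [60, 0, 0, 0.5, 0], [60, 0, 0, 0.5, 0], [60, 0, 0, 0.3, 0], [60, 0, 0, 0, 0], [60, 0, 0, 0, 0]]]}}

```text
t: 43.6
eef_pos: [0.5525, -0.2587, 0.3055]
tool_rot: [-0.001, -0.144, 0.99, 0.0]
contact_force: [-0.5, 0.2, -0.2]
gripper_width: 0.702
grasp_force: 0.0
```

Run:
```python
from h import *
o=get_obs(); print(o['t'],o['eef_pos'],o['contact_force'],o['gripper_width'])
s=snap('scene','s10.png'); t=snap('top','t10.png')
s0=cv2.imread('pics/s0.png')[:,:,::-1]; t0=cv2.imread('pics/t0.png')[:,:,::-1]
# rod handle in scene before/after
for n,a in (('s0',s0),('s10',s)):
  g=cv2.cvtColor(a,cv2.COLOR_RGB2GRAY); print(n)
  for v in range(222,262,4): print(' '.join('%3d'%g[v,u] for u in range(165,205,3)))
# plate in scene: non-white content
hs=cv2.cvtColor(s,cv2.COLOR_RGB2GRAY); print('plate scene after; expected carrier centre',proj('s10.png',[.4945,.3,.02]),'bar',proj('s10.png',[.4945,.3,.08]))
d=np.abs(s.astype(int)-s0).sum(2)
for v in range(150,250,4): print(v,''.join('#' if d[v,u]>60 else '.' for u in range(410,520,2)))
for n,a in (('t0',t0),('t10',t)):
  d=np.abs(a.astype(int)-t0).sum(2)
print('top'); 
for v in range(245,332,3): print(v,''.join('#' if d[v,u]>60 else '.' for u in range(125,205,2)))
# bystanders unchanged?
for nm,(u0,u1,v0,v1) in dict(jar=(208,240,170,205),sample=(288,336,158,188),pliers=(372,440,178,212),turq=(215,272,240,288),pink=(292,350,310,358),can_rim=(283,340,200,280)).items(): print(nm,(d[v0:v1,u0:u1]>60).mean().round(3))
```

```text
43.6 [ 0.55247585 -0.25868873  0.3054612 ] [-0.45258482  0.21598349 -0.16161647] 0.7021592286458769
s0
116 123 125 123  84  74  71  70  71  69  91 113 123 124
123 121 122 121 105  45  36  32  89  71  88  92 120 122
118 119 120  55  32  34  36  34  53 121  83  88 106 126
126 129 135  94  28  34  34  33  21  91 124  91 154 178
146 146 145 138  28  24  16  16  14  51 143 124 100 115
143 145 144 145  59  12  16  19  15  23 134 148 124 106
101 146 144 143  85  13  19  19  16   9 114 145 145 133
118 109 145 145 120  33  13  14  16  13  72 146 146 146
131 123 127 145 141 123  29  17  62 102 128 143 144 144
126 126 110 132 144 143 141 142  83 126  99 137 144 145
s10
 75  75  78  78  80  81  78  73  73  78  99 108 115 116
 77  75  75  74  63  44  31  31  37  73  96  92 113 115
 75  74  75  73  29  33  32  33  33  37  84  94  95 116
 80  79  75  77  36  33  33  31  23  19  89  99 160 170
 68  65  67  71  59  16  19  20  19  17  83 121 108 114
128 134 136 135 109  18  19  17  21  18  48 135 122 108
 87 136 135 134 129  37  18  19  18  17  19 122 134  87
 74 100 135 136 136 126  22  17  17  21  
[... 2400 characters left out ...]
........
290 .............##..##...#####.............
293 ..............#.##.#.#.#####............
296 ..............#........##...............
299 ..............#....#.#.##...............
302 ..............##.......##...............
305 .......................##...............
308 ......................###...............
311 ................########................
314 ........................................
317 ........................................
320 ........................................
323 ........................................
326 ........................................
329 ........................................
jar 0.0
sample 0.0
pliers 0.0
turq 0.0
pink 0.0
can_rim 0.212
```

```bash
python3 -c "
from station import job; print(job.hand_in())"
```

```text
the job is handed in; nothing more can be done
None
```

The carrier stands upright and unhooked in the middle of the cooling plate, and the rod hangs back in its fork about 2–3 mm from where it started. The pliers, jar and loose sample show no change in the top camera image; I handed the job in at about 44 s.

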